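# Check the back scrubber for damp

### The job

Lift the wooden back scrubber out of the tray and lay it level across the two rails of the drying stand, lengthwise along the stand and massage knobs down, with its head over one rail and its handle over the other, and let go. Then take the damp meter from its dock and hold it upright with its spring tip inside the steel ring on the scrubber's head, pressing lightly so that the tip is pushed about half-way in. Finish while still holding the meter there, and leave the bowl, the tin and the soap dishes where they are.

Things in the scene. Friction and masses are not known exactly. Their poses are not given: they have to be found in the camera images.
- scrubber_grip (a point): Balance point of the wooden back scrubber, in the middle of its handle's section; grasp across y. x points to the head, z up out of its smooth back. Handle 26 wide, x=-182 to +13 mm; 36 mm ball at its end (x=-190). Underside 9 mm below, top 9 mm above this point. Lies knobs down in the tray (this point 25 mm over the tray's floor); 0.17 to 0.34 kg
- spot (a point): Marked spot: centre of a thin dark steel ring (27 mm inner diameter) on the top face of the scrubber's head, 78 mm from scrubber_grip along x; same axes. Head: 130 long (x=+13 to +143 from scrubber_grip), 60 wide, 18 thick, flush with the handle above and below. Six knobs stick 16 mm down at x=+25 to +95; the nose beyond is flat beneath
- stand: Fixed dark wooden stand, origin at base centre, z up. Rails of 14 mm diameter along y at x=-90 and +90 mm, tops at z=45; stop posts 16 mm thick at their ends (y=-58, +58) rise to z=64. With scrubber_grip at x=-33, y=0, z=54 and x axes agreeing, handle and nose lie on the rails, knobs between, spot at z=63; the other way round is fine too. Open between the rails
- meter_grip (a point): Where to grasp the black damp meter, on its upright axis z; grasp across x. Body: plain block 28 (x) by 46 (y) by 90 (z) mm; this point is 60 above its underside, 30 below its top. Below it a round neck 16 wide, 34 long, then the steel spring tip, whose end is 114 mm below this point when free. 0.12 to 0.2 kg. Stands loosely in its dock
- probe_tip (a point): End of the meter's steel spring tip (8 mm diameter, rounded, 20 mm out of the neck when free), z along the meter, up
- plunger (a joint): How far the spring tip is pushed into the meter: 0 free, 0.016 m fully in. The spring takes about 0.75 N to start and 0.25 N more per mm (2.75 N at half-way)
- dock: Fixed grey plastic dock of the meter, 52 by 70 mm, 86 mm high, origin at the centre of its base. The meter's body stands 24 mm deep in its pocket (2 mm play each side) on a ledge 62 mm above the work surface: draw the meter straight up by at least 80 mm to clear it
- tray: Fixed white plastic tray 420 by 240 mm with a rim 28 mm high, floor 4 mm thick, origin at the centre of its underside, long axis x; the scrubber lies in it along x
- bowl: Loose stainless steel bowl, 120 mm wide, 50 mm high, beyond the dock; origin at the underside. Leave alone
- dish_tray: Loose white ceramic soap dish 105 by 72 by 24 mm in the near end of the tray; origin at the underside. Leave alone
- dish_far: Loose white ceramic soap dish of the same size in the far end of the tray. Leave alone
- tin: Loose aluminium box with sliding lid, 85 by 55 by 41 mm, beside the stand; origin at the underside. Leave alone
Mind the look-alikes: they are no part of the job. Of the things that look like the part that bears meter_grip, the smallest one is meant.

How it is judged:
On the way:
1. the scrubber lies level across both rails of the stand, let go (z of spot in the frame of stand between 0.058 and 0.068 m and angle between spot's own z axis and vertical below 0.06 rad and angle between the x axis of spot and the x axis of stand, either way round below 0.25 rad and contact force between scrubber and stand above 0.5 N and contact force between scrubber and the arm below 0.1 N and contact force between scrubber and the fingers below 0.1 N and linear speed of scrubber below 0.02 m/s), for 0.2 s.
At the end, for the whole second after the job is handed in: Scrubber level (0.06 rad) on both rails, along the stand (0.25 rad), spot 58-68 mm above the stand's base, untouched by the robot; meter held upright (0.14 rad), its tip within 10 mm of the ring's centre, pushed in 3-13 mm, pressing 0.8-6 N (z of spot in the frame of stand between 0.058 and 0.068 m and angle between spot's own z axis and vertical below 0.06 rad and angle between the x axis of spot and the x axis of stand, either way round below 0.25 rad and contact force between scrubber and stand above 0.5 N and contact force between scrubber and the arm below 0.1 N and contact force between scrubber and the fingers below 0.1 N and horizontal distance between probe_tip and spot below 0.01 m and angle between meter_grip's own z axis and vertical below 0.14 rad and value of joint plunger between 0.003 and 0.013 m and contact force between meter and scrubber between 0.8 and 6 N and contact force between meter and the fingers above 1 N and contact force between meter and stand below 0.1 N); the arm keeps its last pose, push and grip.
It fails at once if the bowl is pushed more than 25 mm from its place (distance of bowl from where it was at the start of the episode above 0.025 m).
It fails at once if the soap dish at the near end of the tray is pushed more than 25 mm from its place (distance of dish_tray from where it was at the start of the episode above 0.025 m).
It fails at once if the soap dish at the far end of the tray is pushed more than 25 mm from its place (distance of dish_far from where it was at the start of the episode above 0.025 m).
It fails at once if the tin is pushed more than 25 mm from its place (distance of tin from where it was at the start of the episode above 0.025 m).
It fails at once if the meter is pressed hard (over 15 N) on the scrubber (contact force between meter and scrubber above 15 N).
It also fails if it takes over 64 s, if anything falls off the work surface, if the arm or the gripper's body presses on something with over 40 N, if the wrist force passes 120 N, or if a joint passes its speed limit or range.

### The arm

A 6-joint arm with a two-finger parallel gripper is mounted at the origin on the work surface. World frame = base frame: x ahead of the robot, y to its left, z up, the work surface at z = 0. Lengths are in m, angles in rad, forces in N, time in s.
With the tool pointing down it reaches from about 0.375 to 0.9 m from the base axis. Payload 3.1 kg.
Tool frame: the origin (TCP) lies between the finger pads; the fingertips stand 8 mm ahead of it and the grasp point (between the pads) lies 11 mm behind it (manip.tip_extent is the distance from the TCP to the fingertips, in m); z points along the fingers, x is the direction in which the jaws open and shut, and the axes are right-handed (so a half turn about z gives the same grasp; the last joint's range is limited). The gripper opens to 85 mm and grips with 20 to 120 N. Pads are 22 mm wide; open, the fingers measure 114 mm over their backs; the gripper's body (76 mm by 85 mm) begins 54 mm behind the grasp point. The pads swing forward as they close: fully open they stand 13 mm farther back than shut.
Start: joints at [-1.292, 0.527, 1.433, -0, 1.181, -0.178], TCP at [0.276, -0.561, 0.239] pointing down, gripper open.
Joint ranges: [-3.08, 3.08], [-0.75, 2.2], [0.22, 2.44], [-1.43, 4.57], [0, 2.65], [-2.85, 2.85]. Speed limits (rad/s): [2.79, 2.79, 3.14, 3.14, 3.14, 3.14].

### API

Orientations are given as a unit quaternion [x, y, z, w].
In Python, from station import manip gives the robot as it stands.
- The arm moves only by the tool move_arm, never from a script. Its argument "deltas" is a list that holds one entry, the list of rows, each a list of 4 numbers: the shift along the tool's x, y, z in m, then the turn about the tool's z in degrees. A call has 1 to 20 rows; each row is the pose to reach, as a shift and turn from the pose measured when the call began, along the tool's axes at that moment; what a row does not reach only later rows make up. A row lasts 1/12 s, in which the tool goes at most 41.7 mm and 7.16 degrees, less where a joint would pass 70% of its speed; a pose out of reach is approached as far as the arm can. A call with a gripper value outside its range is refused whole. "gripper" is the opening, from 0 (shut) to 1 (fully open), set as the call begins (left out, the last holds). The fingers move at their own pace and stop on an object; "squeeze" is the grip in N (left out, the last holds). Time passes only in rows, so rows that repeat a pose let the fingers close. It gives the time, the measured TCP pose, the force and the opening at its end, in the units of the state.
- manip.sense(): the state, without advancing time (a new reading comes with each control period).
- manip.snapshot(name): name is "scene" or "side" or "wrist"; returns a dict with "img" (480x640x3 uint8, red, green, blue), "vertical_fov" (degrees; the focal length in pixels is half the picture's height over the tangent of half this angle, whatever the lens; pixels are square), "cx", "cy" (the principal point, pixels), "origin" and "orientation" of the camera in the world. Camera axes: x right, y down, z forward; pixel columns grow to the right and rows downward; lengths in m; the calibration is good to about 2 mm. A picture is of the moment at which its call begins. There is no depth.
- manip.sign_off(): hands the job in, once; it reports no verdict.
The state is a dict: "t": time; "q": joint angles; "qd": joint speeds; "tau": joint torques, N m; "tcp_pos": TCP position; "tool_rot": TCP orientation; "force": force on the tool from outside, world axes, zero at the start; "ft_torque": the same for the moment, N m; "finger_gap": opening from 0.0 (shut) to 1.0 (fully open).
Only numpy, scipy, OpenCV 4.12 (cv2) and the standard library are available. Lean on these libraries where they do the work, as an engineer would, in place of code of your own. Each camera call takes 0.05 s, during which the arm holds its last target.

## Working session

There is one attempt and no reset: what is moved stays moved. The work goes in short steps, Python scripts to look and compute and a tool call to move; the robot and the scene stay as the last step left them, time stands still between calls to the robot, and variables do not carry over. Pictures are saved under pics/ and viewed, and the job is handed in when it is done.

Besides the shell and the picture viewer there is one more tool, called after "Request:" as a command line: name --argument value ..., lists and objects as JSON in quotes. move_arm: Moves the arm, as the interface text tells. Its arguments: {"type":"object","properties":{"deltas":{"type":"array"},"gripper":{"type":"number"},"squeeze":{"type":"number"}},"required":["deltas"]}

```bash
mkdir -p pics; ls
cat > h.py <<'E'
import numpy as np, cv2
from scipy.spatial.transform import Rotation as R
from station import manip
def snap(n,f):
    s=manip.snapshot(n); cv2.imwrite('pics/'+f+'.png',s['img'][:,:,::-1]); np.savez('pics/'+f+'.npz',**{k:np.array(v) for k,v in s.items()}); return s
def load(f): return dict(np.load('pics/'+f+'.npz'))
def ray(s,u,v):
    f=240/np.tan(np.radians(float(s['vertical_fov']))/2)
    d=np.array([(u-s['cx'])/f,(v-s['cy'])/f,1.]); return s['origin'],R.from_quat(s['orientation']).apply(d)
def atz(s,u,v,z):
    o,d=ray(s,u,v); return o+d*(z-o[2])/d[2]
def proj(s,p):
    f=240/np.tan(np.radians(float(s['vertical_fov']))/2)
    c=R.from_quat(s['orientation']).inv().apply(np.array(p)-s['origin']); return c[:2]/c[2]*f+[s['cx'],s['cy']]
def crop(f,x0,y0,x1,y1,k,out):
    im=cv2.imread('pics/'+f+'.png')[y0:y1,x0:x1]; cv2.imwrite('pics/'+out+'.png',cv2.resize(im,None,fx=k,fy=k,interpolation=cv2.INTER_CUBIC))
E
python3 - <<'E'
from h import *
for n in ['scene','side','wrist']:
    s=snap(n,n+'0'); print(n,s['origin'],s['orientation'],s['vertical_fov'],s['cx'],s['cy'])
print(manip.sense())
E
```

```text
pics
scene [1.16248279 0.08794357 1.03879421] [ 0.64838401  0.71335361 -0.2004803  -0.17473537] 52.453882401127764 324.8990419987778 241.1463397608609
side [0.55195691 0.83561475 0.77975348] [-0.00740203  0.90721771 -0.42050368  0.00882607] 51.081853086419414 318.3076787269837 241.70388770791382
wrist [ 0.33701394 -0.5297737   0.37262094] [ 0.84098151 -0.52379919 -0.07269179  0.11445706] 70.60030668843233 319.14967726771783 239.4914568898008
{'t': 0.15, 'q': array([-1.29248443e+00,  5.28245257e-01,  1.43361228e+00,  2.66598677e-05,
        1.18140650e+00, -1.78505587e-01]), 'qd': array([-2.49036470e-03, -3.69185124e-03, -2.55097525e-03, -7.96949862e-04,
        6.76653779e-04, -3.65266827e-05]), 'tau': array([ 9.20830971e-04, -4.42743766e+01, -1.78275955e+01, -1.66516438e-04,
        5.64545582e-03, -3.73405285e-06]), 'tcp_pos': array([ 0.27556382, -0.56037397,  0.23856157]), 'tool_rot': array([ 8.48847469e-01, -5.28637187e-01, -6.11393691e-04, -5.69852708e-04]), 'force': array([0.25522189, 0.05613038, 0.49161248]), 'ft_torque': array([-0.01694231,  0.03454939, -0.03614851]), 'finger_gap': 0.9986353559762225}
```

View pics/scene0.png

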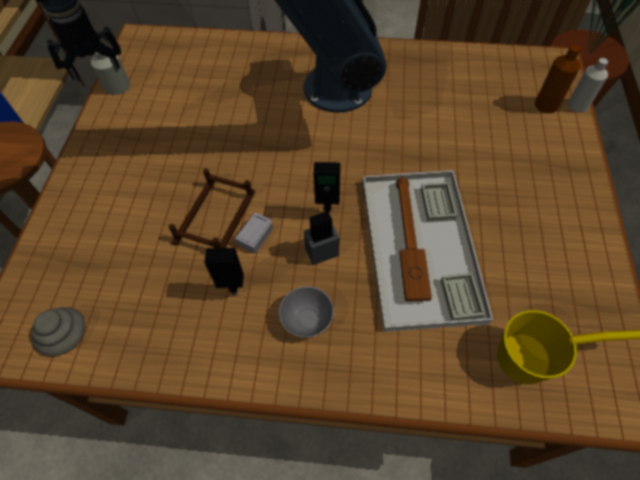

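View pics/side0.png

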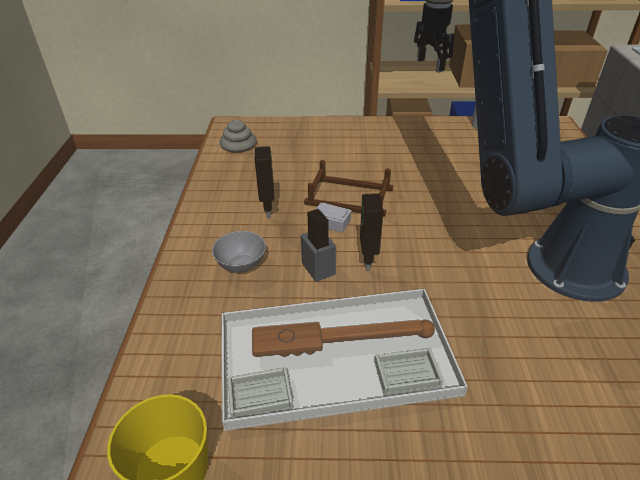

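View pics/wrist0.png

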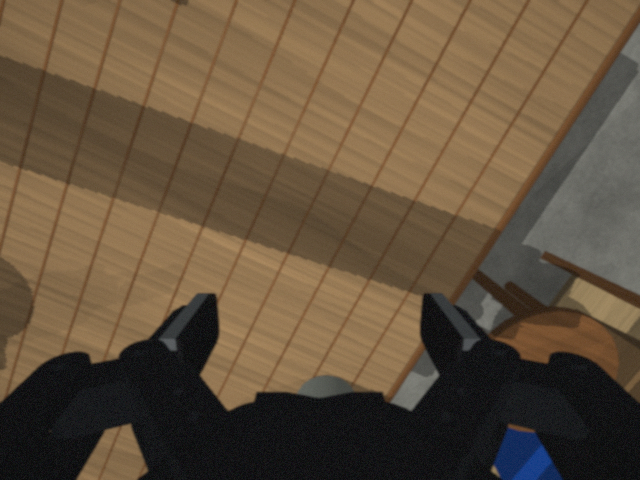

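Run:
```python
from h import *
crop('scene0',150,150,350,300,4,'c1'); crop('scene0',350,160,500,335,4,'c2'); crop('side0',240,140,400,290,5,'c3')
```

```text
(no output)
```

View pics/c1.png

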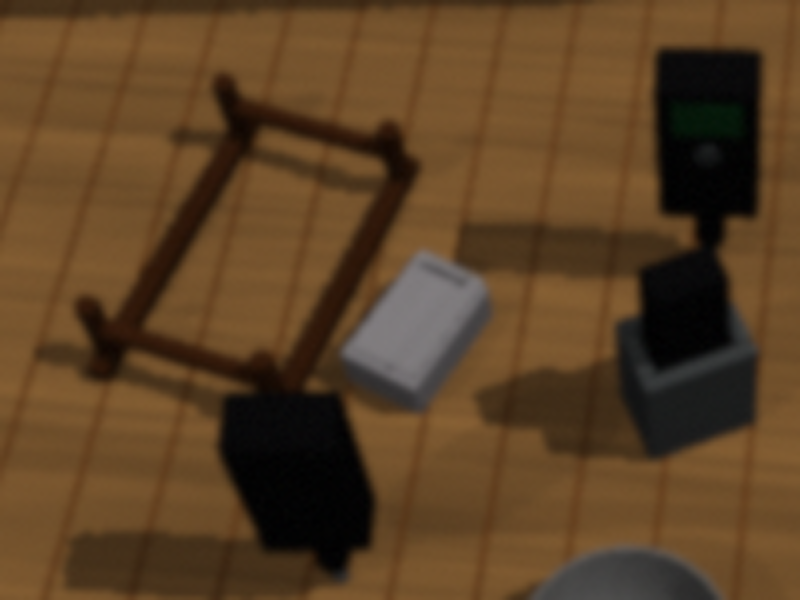

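View pics/c2.png

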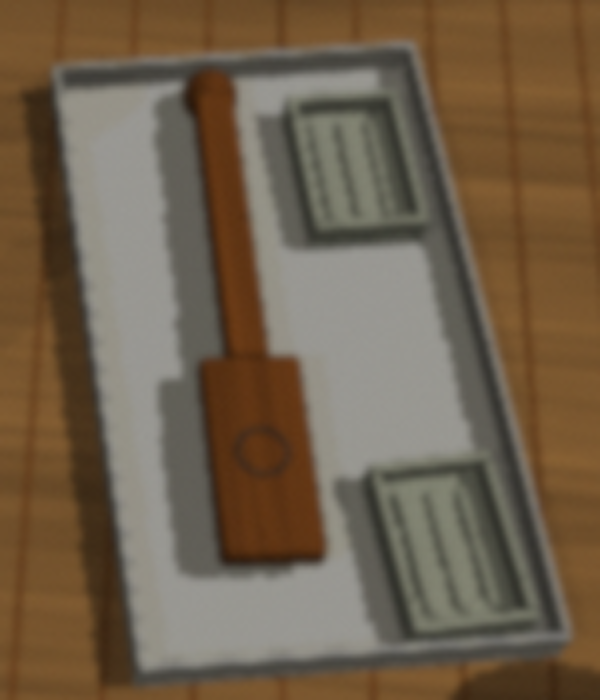

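View pics/c3.png

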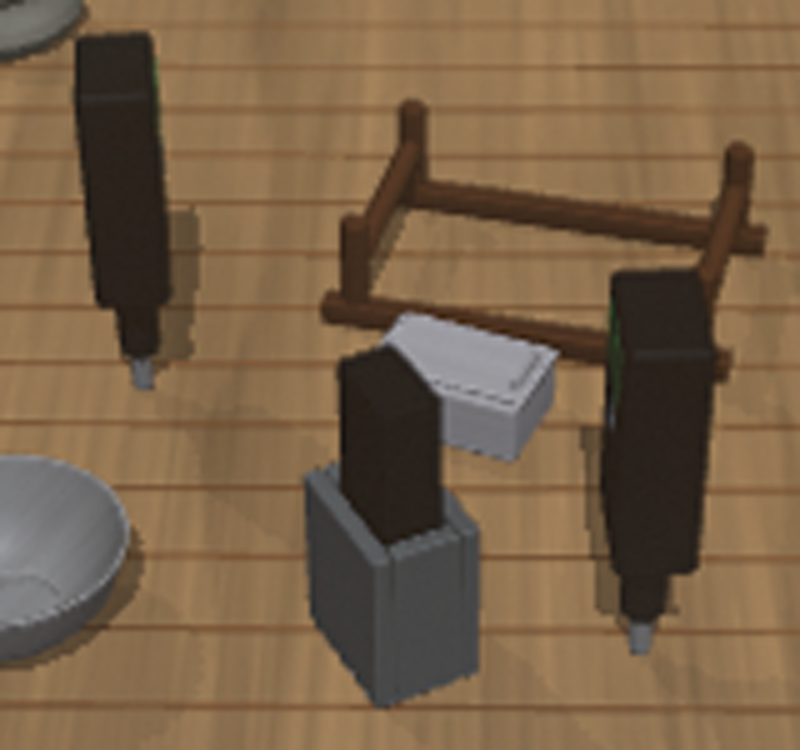

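Run:
```python
from h import *
s=load('scene0'); d=load('side0')
c=lambda u,v:(150+u/4,150+v/4)
c3=lambda u,v:(240+u/5,140+v/5)
P=[atz(s,*c(*p),.064) for p in [(225,78),(390,127),(87,300),(262,357)]]
print('posts scene',np.round(P,4)); print('centre',np.mean(P,0),[np.linalg.norm(P[i]-P[j]) for i,j in [(0,1),(2,3),(0,2),(1,3)]])
print('ang', [np.degrees(np.arctan2(*(P[j]-P[i])[[1,0]])) for i,j in [(0,2),(1,3),(0,1),(2,3)]])
print('side',np.round([atz(d,*c3(*p),.064) for p in [(412,105),(739,148),(355,220)]],4))
c2=lambda u,v:(350+u/4,160+v/4)
r=atz(s,*c2(262,451),.038); b=atz(s,*c2(210,92),.029)
print('ring',r,'ball',b,np.linalg.norm((r-b)[:2]),np.degrees(np.arctan2(*(r-b)[[1,0]])))
print('head',[np.round(atz(s,*c2(*p),.038),4) for p in [(200,365),(298,357),(222,558),(325,553)]])
print('tray',[np.round(atz(s,*c2(*p),.028),4) for p in [(58,68),(412,45),(137,668),(567,635)]])
print('rs',atz(d,287,336,.038))
crop('side0',215,285,470,430,3,'c4'); crop('scene0',295,200,350,270,10,'c5'); crop('side0',290,195,350,290,8,'c6')
```

```text
posts scene [[ 0.3993 -0.3034  0.064 ]
 [ 0.4287 -0.1908  0.064 ]
 [ 0.5731 -0.348   0.064 ]
 [ 0.6026 -0.2353  0.064 ]]
centre [ 0.50095288 -0.26937788  0.064     ] [np.float64(0.11641190901809378), np.float64(0.11655483638416135), np.float64(0.17947302125017703), np.float64(0.17949042439223703)]
ang [np.float64(-14.388966408979833), np.float64(-14.343367045375528), np.float64(75.35149479920034), np.float64(75.34328591857744)]
side [[ 0.5725 -0.3492  0.064 ]
 [ 0.3987 -0.3065  0.064 ]
 [ 0.6    -0.237   0.064 ]]
ring [0.63391185 0.23434053 0.038     ] ball [0.37019261 0.20126162 0.029     ] 0.26578572234956277 7.149402311132736
head [array([0.5802, 0.1978, 0.038 ]), array([0.5694, 0.2553, 0.038 ]), array([0.7031, 0.2124, 0.038 ]), array([0.6947, 0.2695, 0.038 ])]
tray [array([0.3586, 0.1021, 0.028 ]), array([0.3186, 0.3329, 0.028 ]), array([0.7683, 0.1685, 0.028 ]), array([0.727 , 0.4027, 0.028 ])]
rs [0.63040519 0.23362978 0.038     ]
```

View pics/c4.png

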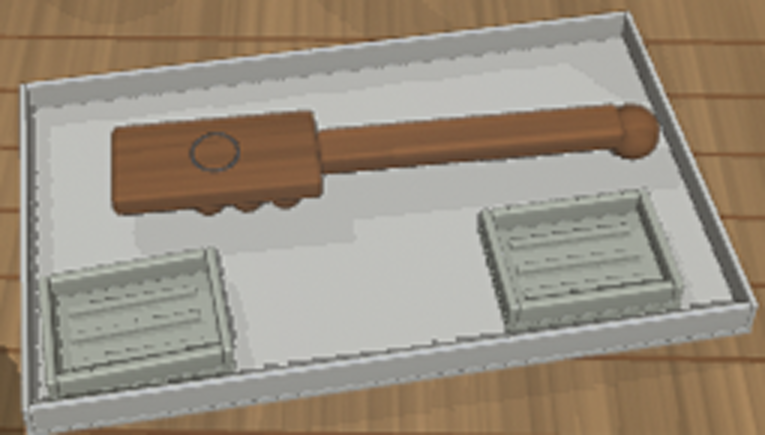

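View pics/c5.png

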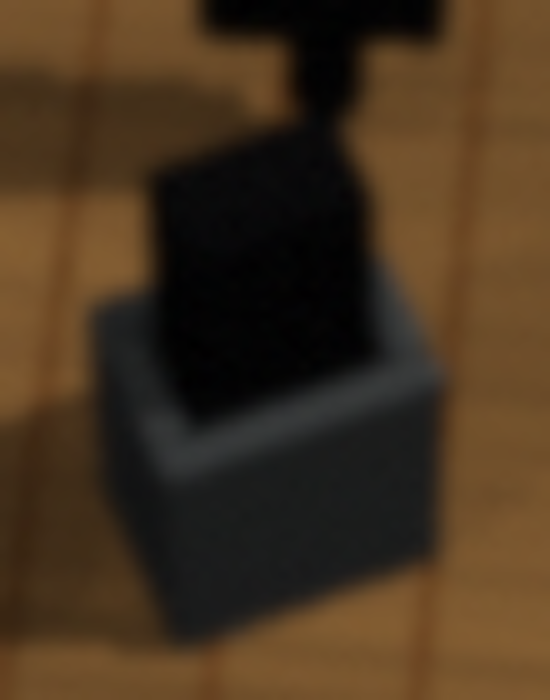

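View pics/c6.png

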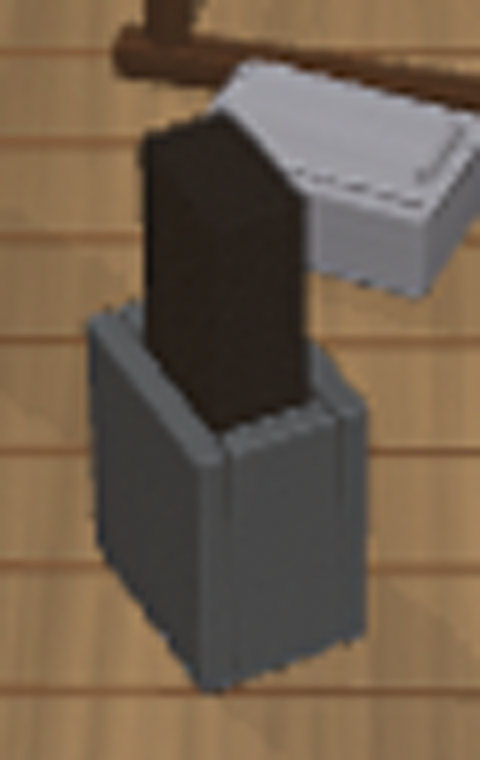

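Run:
```python
from h import *
s=load('scene0'); d=load('side0')
c=lambda u,v:(150+u/4,150+v/4)
c2=lambda u,v:(350+u/4,160+v/4)
c3=lambda u,v:(240+u/5,140+v/5)
c5=lambda u,v:(295+u/10,200+v/10); c6=lambda u,v:(290+u/8,195+v/8)
n=lambda a:np.round(a,4)
D=[atz(s,*c5(*p),.086) for p in [(95,303),(175,472),(440,375)]]; E=[atz(d,*c6(*p),.086) for p in [(90,320),(208,462),(366,405)]]
print('dock scene',n(D),'side',n(E))
# dock base corners
print('base scene',n([atz(s,*c5(*p),0) for p in [(180,645),(437,555)]]),'side',n([atz(d,*c6(*p),0) for p in [(105,550),(208,690),(365,635)]]))
print('tin top',n([atz(s,*c(*p),.041) for p in [(422,252),(490,297),(343,352),(415,395)]]))
print('decoy tips',n([atz(d,*c3(*p),.0) for p in [(640,652),(145,388)]]))
print('bowl',n(atz(s,306,313,.05)))
print('dishfar corner',n([atz(s,*c2(*p),.028) for p in [(370,468),(290,95),(308,235)]]))
for f,o in [('c5','c5g'),('c6','c6g')]:
    im=cv2.imread(f'pics/{f}.png').astype(float)/255; cv2.imwrite(f'pics/{o}.png',(np.clip(im*(3 if f=='c6' else 5),0,1)**.6*255).astype(np.uint8))
```

```text
dock scene [[ 0.5726 -0.0278  0.086 ]
 [ 0.6158 -0.0044  0.086 ]
 [ 0.5847  0.0532  0.086 ]] side [[ 0.6134 -0.0056  0.086 ]
 [ 0.5799  0.0523  0.086 ]
 [ 0.5386  0.0291  0.086 ]]
base scene [[ 0.6143 -0.0061  0.    ]
 [ 0.5838  0.0536  0.    ]] side [[ 0.6119 -0.0066  0.    ]
 [ 0.5811  0.0496  0.    ]
 [ 0.5378  0.0275  0.    ]]
tin top [[ 0.5056 -0.1602  0.041 ]
 [ 0.5346 -0.1131  0.041 ]
 [ 0.5815 -0.1951  0.041 ]
 [ 0.6069 -0.1468  0.041 ]]
decoy tips [[ 0.465   0.0138  0.    ]
 [ 0.7066 -0.1789  0.    ]]
bowl [ 0.7608 -0.0036  0.05  ]
dishfar corner [[0.6339 0.2978 0.028 ]
 [0.3672 0.253  0.028 ]
 [0.4753 0.2636 0.028 ]]
```

View pics/c5g.png

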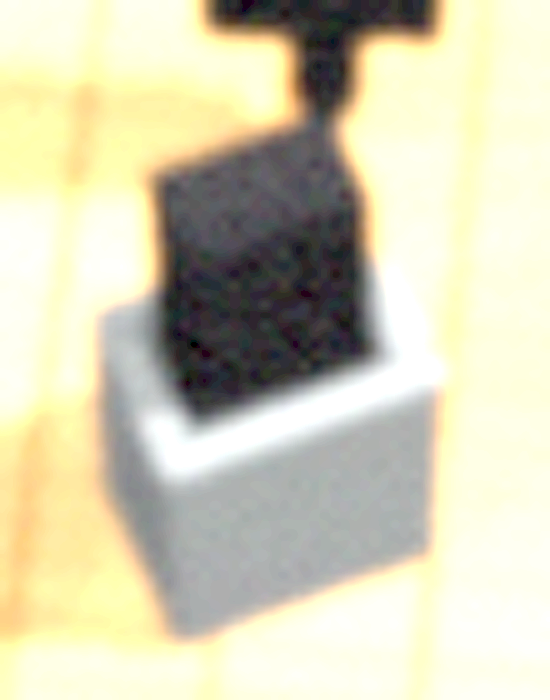

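View pics/c6g.png

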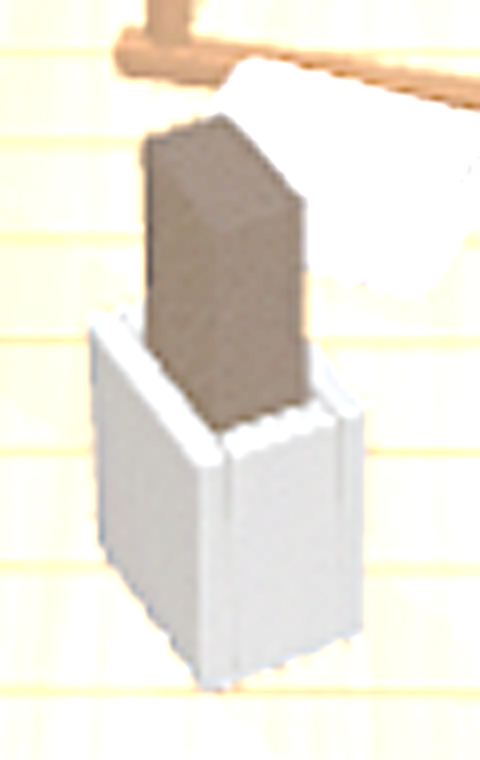

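```bash
cat >> h.py <<'E'
def yaw_x():
    st=manip.sense(); Rm=R.from_quat(st['tool_rot']).as_matrix(); return np.degrees(np.arctan2(Rm[1,0],Rm[0,0]))
def plan(p,yaw=None):
    st=manip.sense(); Rr=R.from_quat(st['tool_rot']); d=Rr.inv().apply(np.array(p)-st['tcp_pos'])
    y=yaw_x(); t=0 if yaw is None else -(((yaw-y)+90)%180-90)
    print('tcp',st['tcp_pos'].round(4),'yaw',round(y,2),'tilt',np.degrees(np.arccos(-Rr.as_matrix()[2,2])).round(3),'q6',st['q'][5].round(2),'F',st['force'].round(2),'gap',round(st['finger_gap'],3),'t',st['t'])
    print('delta',d.round(4),'turn',round(t,2), 'other',round(t-np.sign(t)*180,2))
E
python3 - <<'E'
from h import *
plan([.5,-.1,.34],96.9); plan([.549,.2237,.20],96.9)
s=load('scene0'); d=load('side0')
for z in (.15,.18,.2,.22): print(z,atz(s,150+710/4,150+50/4,z),atz(d,240+655/5,140+272/5,z))
E
```

```text
tcp [ 0.2756 -0.5604  0.2386] yaw -63.83 tilt 0.096 q6 -0.18 F [0.26 0.06 0.49] gap 0.999 t 0.15
delta [-0.3143 -0.4045 -0.1008] turn 19.27 other -160.73
tcp [ 0.2756 -0.5604  0.2386] yaw -63.83 tilt 0.096 q6 -0.18 F [0.26 0.06 0.49] gap 0.999 t 0.15
delta [-0.583  -0.5912  0.0397] turn 19.27 other -160.73
0.15 [0.42035466 0.01136712 0.15      ] [ 0.46211589 -0.06837755  0.15      ]
0.18 [0.44540415 0.01395185 0.18      ] [ 0.46639571 -0.02531345  0.18      ]
0.2 [0.46210382 0.015675   0.2       ] [0.46924892 0.00339595 0.2       ]
0.22 [0.47880348 0.01739815 0.22      ] [0.47210213 0.03210536 0.22      ]
```

Request:
move_arm --deltas '[[[0,0,-0.04,0],[0,0,-0.08,0],[0,0,-0.11,0],[-0.03,-0.03,-0.11,5],[-0.06,-0.06,-0.11,10],[-0.583,-0.591,-0.11,19.3],[-0.583,-0.591,-0.11,19.3],[-0.583,-0.591,-0.11,19.3],[-0.583,-0.591,-0.11,19.3],[-0.583,-0.591,-0.11,19.3],[-0.583,-0.591,-0.11,19.3],[-0.583,-0.591,-0.11,19.3],[-0.583,-0.591,-0.11,19.3],[-0.583,-0.591,-0.11,19.3],[-0.583,-0.591,-0.11,19.3],[-0.583,-0.591,-0.11,19.3],[-0.583,-0.591,-0.11,19.3],[-0.583,-0.591,-0.11,19.3],[-0.583,-0.591,-0.11,19.3],[-0.583,-0.591,-0.11,19.3]]]' --gripper 1

```text
t: 1.82
tcp_pos: [0.5086, 0.1105, 0.3494]
tool_rot: [0.748, -0.663, -0.001, -0.0]
force: [1.3, -0.5, -0.0]
finger_gap: 0.998
```

Run:
```python
from h import *
plan([.549,.2237,.13],-83.1); snap('wrist','w1')
```

```text
tcp [0.5086 0.1105 0.3494] yaw -83.11 tilt 0.093 q6 1.45 F [ 1.35 -0.47 -0.03] gap 0.998 t 1.8167
delta [-0.1072 -0.0538  0.2195] turn -0.01 other 179.99
```

View pics/w1.png

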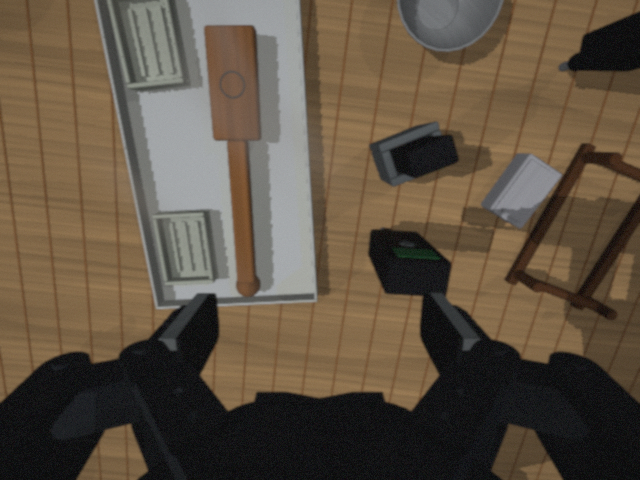

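Run:
```python
from h import *
w=load('w1')
crop('w1',190,10,290,300,2.7,'w1a'); 
im=cv2.imread('pics/w1.png')[110:200,360:480].astype(float)/255; cv2.imwrite('pics/w1b.png',cv2.resize((np.clip(im*2,0,1)**.5*255).astype(np.uint8),None,fx=6,fy=6,interpolation=cv2.INTER_CUBIC))
r=atz(w,232,84,.038); b=atz(w,248,286,.029); print(r,b,np.linalg.norm((r-b)[:2]),np.degrees(np.arctan2(*(r-b)[[1,0]])))
```

```text
[0.63400692 0.23326876 0.038     ] [0.36829264 0.19888958 0.029     ] 0.26792910975633377 7.372203863443105
```

View pics/w1a.png

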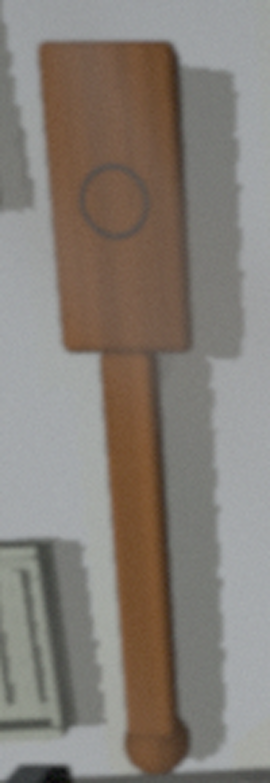

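View pics/w1b.png

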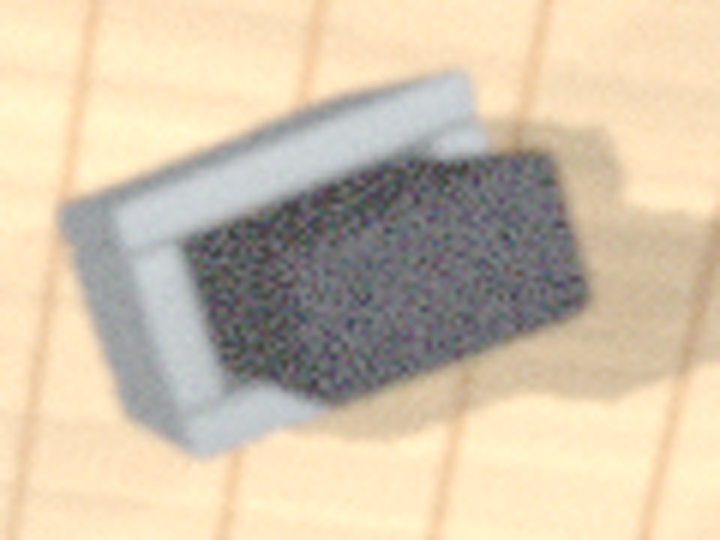

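Run:
```python
from h import *
plan([.5514,.2234,.12],-82.8); plan([.5514,.2234,.019],-82.8)
```

```text
tcp [0.5108 0.1174 0.3495] yaw -82.82 tilt 0.526 q6 1.45 F [3.3  3.08 1.09] gap 1.004 t 1.8667
delta [-0.0981 -0.0526  0.2305] turn -0.02 other 179.98
tcp [0.5108 0.1174 0.3495] yaw -82.82 tilt 0.526 q6 1.45 F [3.3  3.08 1.09] gap 1.004 t 1.8667
delta [-0.0973 -0.0522  0.3315] turn -0.02 other 179.98
```

Request:
move_arm --deltas '[[[-0.098,-0.053,0.08,0],[-0.098,-0.053,0.15,0],[-0.098,-0.053,0.22,0],[-0.098,-0.053,0.22,0],[-0.098,-0.053,0.22,0],[-0.098,-0.053,0.22,0],[-0.098,-0.053,0.22,0],[-0.098,-0.053,0.22,0],[-0.098,-0.053,0.22,0],[-0.098,-0.053,0.22,0],[-0.098,-0.053,0.22,0]]]'

```text
t: 2.78
tcp_pos: [0.5533, 0.2228, 0.1333]
tool_rot: [0.75, -0.662, -0.0, -0.006]
force: [0.6, 0.2, 0.8]
finger_gap: 1.0
```

Run:
```python
from h import *
plan([.5514,.2234,.019],-82.8); snap('wrist','w2'); s=manip.sense();print(s['qd'].round(3))
w=load('w2')
for x in(-5,0,13): 
  print(x,proj(w,[.5564+x*.000992,.2240+x*.000125,.038]))
```

```text
tcp [0.5533 0.2228 0.1333] yaw -82.86 tilt 0.697 q6 1.63 F [0.58 0.23 0.82] gap 1.0 t 2.7833
delta [1.000e-04 2.800e-03 1.143e-01] turn -0.06 other 179.94
[ 0.002  0.005  0.007  0.002 -0.003 -0.001]
-5 [320.27066599 248.96089456]
0 [320.26861224 242.16268427]
13 [320.26316606 224.13502546]
```

View pics/w2.png

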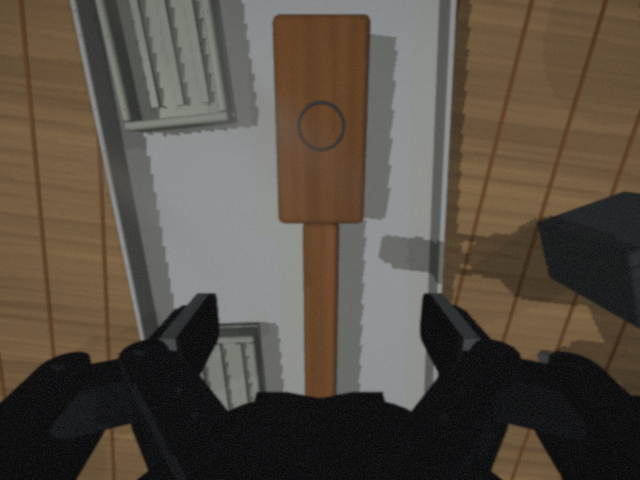

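Request:
move_arm --deltas '[[[0,0.003,0.035,0],[0,0.003,0.07,0],[0,0.003,0.1,0],[0,0.003,0.113,0],[0,0.003,0.113,0],[0,0.003,0.113,0],[0,0.003,0.113,0]]]'

```text
t: 3.42
tcp_pos: [0.5526, 0.2237, 0.0222]
tool_rot: [0.75, -0.662, 0.001, -0.008]
force: [-0.2, 0.0, 0.9]
finger_gap: 0.996
```

Request:
move_arm --deltas '[[[0,0,0,0],[0,0,0,0],[0,0,0,0],[0,0,0,0],[0,0,0,0],[0,0,0,0],[0,0,0,0],[0,0,0,0],[0,0,0,0]]]' --gripper 0 --squeeze 70

```text
t: 4.17
tcp_pos: [0.5531, 0.224, 0.0229]
tool_rot: [0.75, -0.662, 0.001, -0.008]
force: [-0.6, 0.3, 5.7]
finger_gap: 0.291
```

Request:
move_arm --deltas '[[[0,0,-0.01,0],[0,0,-0.025,0],[0,0,-0.05,0],[0,0,-0.08,0],[0,0,-0.12,0],[0,0,-0.16,0],[0,0,-0.2,0],[0,0,-0.24,0],[0,0,-0.28,0],[0,0,-0.28,0],[0,0,-0.28,0],[0,0,-0.28,0]]]'

```text
t: 5.17
tcp_pos: [0.5482, 0.2207, 0.302]
tool_rot: [0.75, -0.662, 0.0, -0.007]
force: [0.4, 0.8, -2.1]
finger_gap: 0.288
```

Run:
```python
from h import *
u=np.array([np.cos(np.radians(-14.4)),np.sin(np.radians(-14.4))]); p=np.array([.5003,-.2703])-.038*u
print(p)
plan([*p,.30],-14.4-90); snap('side','s2');snap('scene','sc2')
```

```text
[ 0.46349384 -0.26084978]
tcp [0.5482 0.2207 0.302 ] yaw -82.86 tilt 0.79 q6 1.63 F [ 0.35  0.8  -2.12] gap 0.288 t 5.1667
delta [ 0.4673  0.1439 -0.0037] turn 21.54 other -158.46
```

View pics/s2.png

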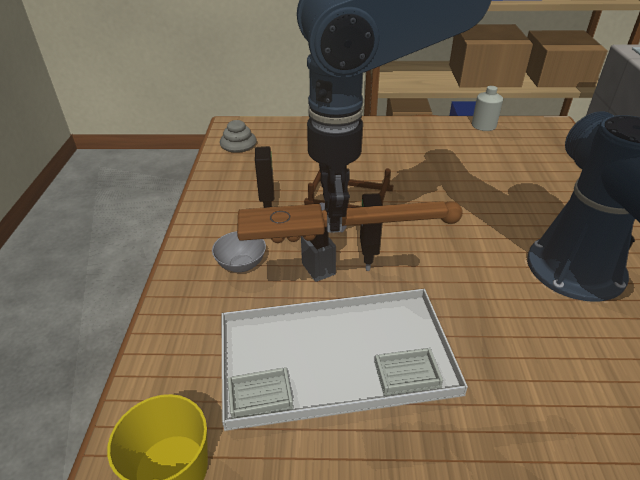

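Request:
move_arm --deltas '[[[0.02,0.006,0,1],[0.05,0.016,0,3],[0.08,0.025,0,5],[0.12,0.037,0,7],[0.155,0.048,0,8.5],[0.19,0.059,0,10],[0.225,0.07,0,11.5],[0.26,0.08,0,13],[0.295,0.091,0,14.5],[0.33,0.102,0,16],[0.365,0.113,0,17.5],[0.4,0.123,0,19],[0.43,0.133,0,20.5],[0.455,0.14,0,21.5],[0.467,0.144,0,21.5],[0.467,0.144,0,21.5],[0.467,0.144,0,21.5],[0.467,0.144,0,21.5],[0.467,0.144,0,21.5],[0.467,0.144,0,21.5]]]'

```text
t: 6.93
tcp_pos: [0.4631, -0.2591, 0.2951]
tool_rot: [-0.614, 0.789, 0.002, 0.006]
force: [0.1, 0.9, -3.0]
finger_gap: 0.289
```

Run:
```python
from h import *
plan([0.4635,-.2608,.06],-104.4); snap('side','s3');snap('scene','sc3'); snap('wrist','w3')
```

```text
tcp [ 0.4631 -0.2591  0.2951] yaw -104.25 tilt 0.683 q6 1.09 F [ 0.15  0.88 -3.05] gap 0.289 t 6.9333
delta [0.0043 0.     0.2351] turn 0.15 other -179.85
```

View pics/w3.png

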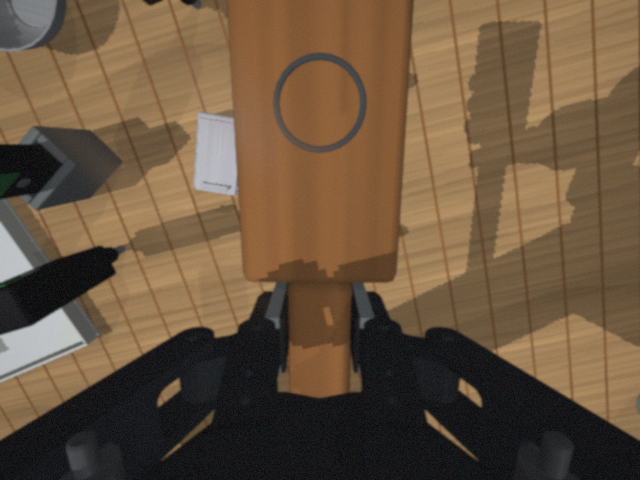

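View pics/sc3.png

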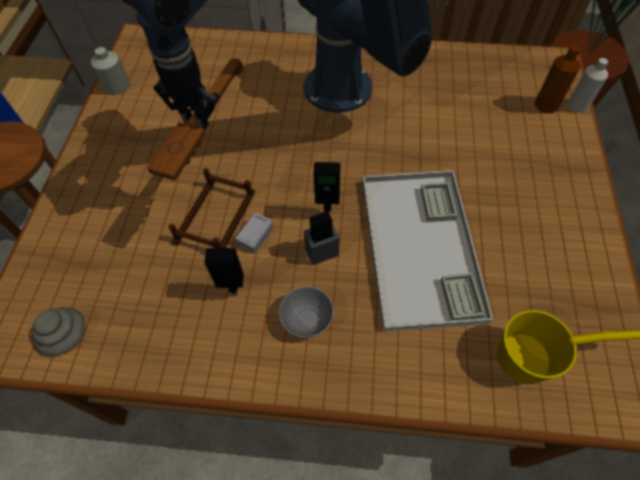

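Run:
```python
from h import *
w=load('w3'); st=manip.sense()
for z in (.305,.310,.315):
    r=atz(w,320,102,z); print(r, r[:2]-st['tcp_pos'][:2], np.linalg.norm(r[:2]-st['tcp_pos'][:2]),np.degrees(np.arctan2(*(r-st['tcp_pos'])[[1,0]])))
sc=load('sc3'); print(atz(sc,176.5,147,.31))
# head edges in wrist at front/back
print([atz(w,*p,.31).round(4) for p in [(246,276),(392,276),(229,20),(411,20)]])
```

```text
[ 0.54308786 -0.27948753  0.305     ] [ 0.0798878  -0.01973201] 0.08228859446320434 -13.874168272429278
[ 0.54250867 -0.27938767  0.31      ] [ 0.0793086  -0.01963215] 0.08170236250124152 -13.903579194978057
[ 0.54192947 -0.27928781  0.315     ] [ 0.07872941 -0.01953229] 0.08111615237859288 -13.93341521913028
[ 0.54126065 -0.27614448  0.31      ]
[array([ 0.4899, -0.2371,  0.31  ]), array([ 0.4765, -0.2906,  0.31  ]), array([ 0.5727, -0.2578,  0.31  ]), array([ 0.5585, -0.3126,  0.31  ])]
```

Request:
move_arm --deltas '[[[0.003,0.001,0.03,0],[0.003,0.001,0.07,0],[0.003,0.001,0.11,0],[0.003,0.001,0.15,0],[0.003,0.001,0.18,0],[0.003,0.001,0.205,0],[0.003,0.001,0.225,0],[0.003,0.001,0.225,0],[0.003,0.001,0.225,0],[0.003,0.001,0.225,0]]]'

```text
t: 7.92
tcp_pos: [0.464, -0.2609, 0.0715]
tool_rot: [-0.614, 0.789, 0.001, 0.006]
force: [0.2, -0.2, -1.9]
finger_gap: 0.29
```

Run:
```python
from h import *
plan([0.4645,-.2612,.05],-104.4); snap('side','s4');snap('scene','sc4'); 
crop('s4',230,100,430,240,4,'s4c');crop('sc4',140,110,290,260,4,'sc4c')
```

```text
tcp [ 0.464  -0.2609  0.0715] yaw -104.27 tilt 0.665 q6 1.08 F [ 0.2  -0.17 -1.88] gap 0.29 t 7.9167
delta [ 0.0004 -0.0005  0.0215] turn 0.13 other -179.87
```

View pics/s4c.png

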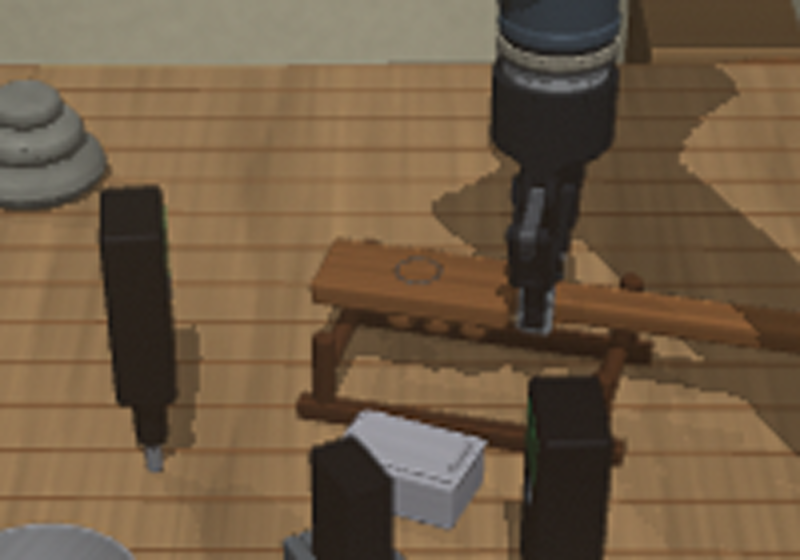

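View pics/sc4c.png

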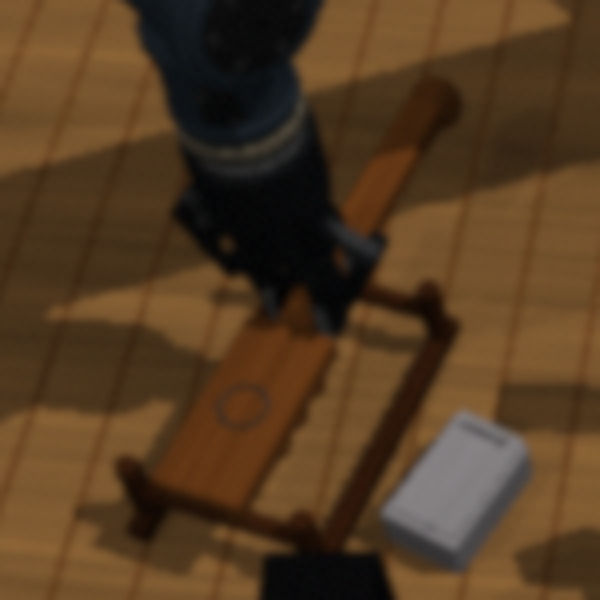

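Request:
move_arm --deltas '[[[0,0,0.008,0],[0,0,0.014,0],[0,0,0.018,0],[0,0,0.021,0],[0,0,0.021,0],[0,0,0.021,0]]]'

```text
t: 8.52
tcp_pos: [0.4642, -0.2609, 0.0507]
tool_rot: [-0.614, 0.789, 0.0, 0.006]
force: [-0.6, 1.1, -1.9]
finger_gap: 0.287
```

Request:
move_arm --deltas '[[[0,0,0.001,0],[0,0,0.002,0],[0,0,0.003,0],[0,0,0.003,0],[0,0,0.003,0]]]'

```text
t: 8.93
tcp_pos: [0.4643, -0.2609, 0.0481]
tool_rot: [-0.614, 0.789, -0.0, 0.006]
force: [-0.6, 0.4, 1.7]
finger_gap: 0.286
```

Request:
move_arm --deltas '[[[0,0,0,0],[0,0,0,0],[0,0,0,0],[0,0,0,0],[0,0,0,0],[0,0,0,0],[0,0,0,0]]]' --gripper 0.8

```text
t: 9.52
tcp_pos: [0.4643, -0.2609, 0.048]
tool_rot: [-0.614, 0.789, -0.0, 0.006]
force: [-0.4, 0.5, 0.1]
finger_gap: 0.798
```

Request:
move_arm --deltas '[[[0,0,-0.01,0],[0,0,-0.03,0],[0,0,-0.06,0],[0,0,-0.1,0],[0,0,-0.14,0],[0,0,-0.18,0],[0,0,-0.22,0],[0,0,-0.25,0],[0,0,-0.25,0],[0,0,-0.25,0]]]'

```text
t: 10.35
tcp_pos: [0.4626, -0.2632, 0.3009]
tool_rot: [-0.614, 0.789, -0.003, 0.006]
force: [-0.1, -0.0, -0.5]
finger_gap: 0.802
```

Run:
```python
from h import *
plan([0.577,.012,.3],-151.3); snap('side','s5');snap('scene','sc5');snap('wrist','w5') 
crop('s5',230,100,430,240,4,'s5c');crop('sc5',140,110,290,260,4,'sc5c')
```

```text
tcp [ 0.4626 -0.2632  0.3009] yaw -104.27 tilt 0.81 q6 1.08 F [-0.14 -0.02 -0.49] gap 0.802 t 10.35
delta [-0.2949 -0.043   0.0034] turn 47.03 other -132.97
```

View pics/s5c.png

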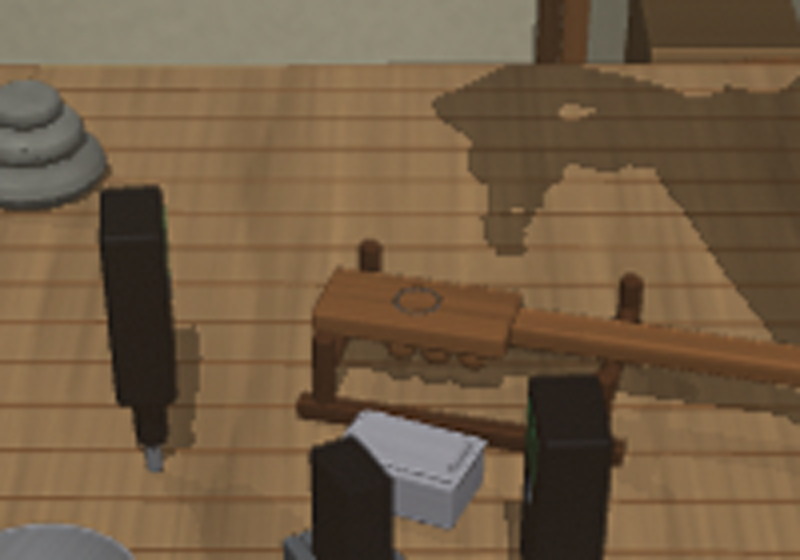

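View pics/sc5c.png

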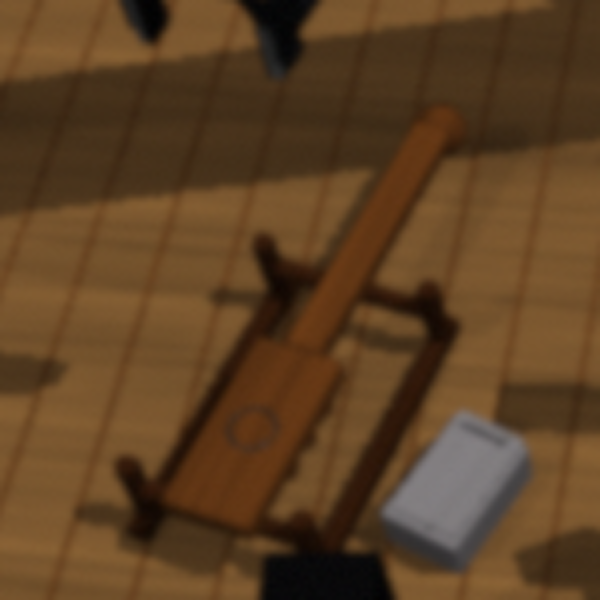

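View pics/w5.png

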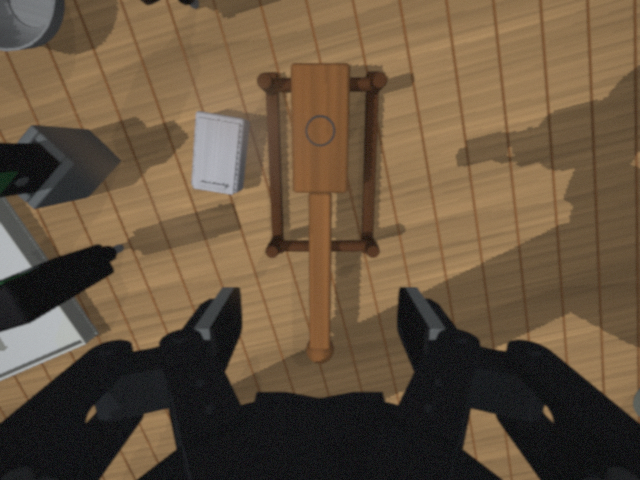

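Run:
```python
from h import *
w=load('w5');s=load('sc5');d=load('s5')
print(atz(w,320,130,.063),atz(s,140+251/4,110+429/4,.063),atz(d,230+418/4,100+299/4,.063))
```

```text
[ 0.54339445 -0.28047637  0.063     ] [ 0.54391702 -0.27949191  0.063     ] [ 0.53986486 -0.282264    0.063     ]
```

Request:
move_arm --deltas '[[[-0.015,-0.002,0,2],[-0.035,-0.005,0,6],[-0.065,-0.01,0,11],[-0.1,-0.015,0,16],[-0.135,-0.02,0,21],[-0.17,-0.025,0,26],[-0.2,-0.03,0,31],[-0.23,-0.035,0,36],[-0.26,-0.038,0,41],[-0.28,-0.042,0,45],[-0.295,-0.043,0,47],[-0.295,-0.043,0,47],[-0.295,-0.043,0,47],[-0.295,-0.043,0,47],[-0.295,-0.043,0,47]]]' --gripper 1

```text
t: 11.75
tcp_pos: [0.5748, 0.0125, 0.2994]
tool_rot: [-0.248, 0.969, 0.004, 0.004]
force: [0.3, -1.1, -0.4]
finger_gap: 0.999
```

Run:
```python
from h import *
plan([0.577,.012,.3],-151.3); snap('wrist','w6')
im=cv2.imread('pics/w6.png').astype(float)/255; cv2.imwrite('pics/w6g.png',(np.clip(im*2.5,0,1)**.6*255).astype(np.uint8))
```

```text
tcp [0.5748 0.0125 0.2994] yaw -151.32 tilt 0.604 q6 2.46 F [ 0.32 -1.05 -0.42] gap 0.999 t 11.75
delta [-0.0017 -0.0015 -0.0006] turn -0.02 other 179.98
```

View pics/w6g.png

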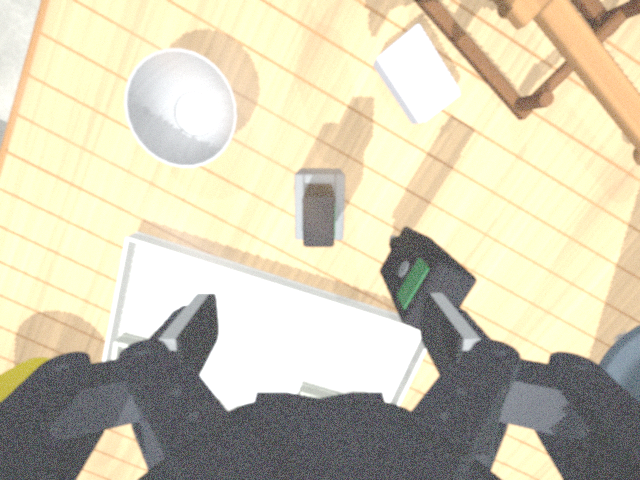

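Run:
```python
from h import *
im=cv2.imread('pics/w6.png')[150:340,270:490].astype(float)/255; cv2.imwrite('pics/w6b.png',cv2.resize((np.clip(im*2.5,0,1)**.5*255).astype(np.uint8),None,fx=3.6,fy=3.1,interpolation=cv2.INTER_CUBIC))
```

```text
(no output)
```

View pics/w6b.png

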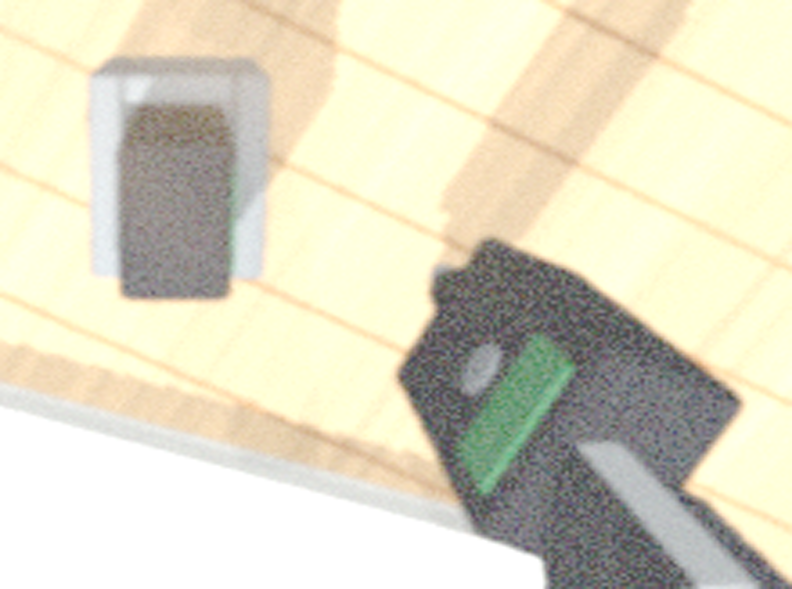

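Run:
```python
from h import *
w=load('w6'); st=manip.sense(); T=R.from_quat(st['tool_rot'])
m=atz(w,319.2,221.9,.152); print('meter',m)
q=lambda u,v:(270+u/3.6,150+v/3.1)
print('w',[ (atz(w,*q(*p),.152)).round(4) for p in [(122,148),(235,148),(120,298),(230,298)]])
for p,z in [((402,375),.066),((490,240),.066),((402,375),.05),((740,405),.2),((685,485),.2),((605,450),.2)]:
    a=atz(w,*q(*p),z); print(p,a.round(3),T.inv().apply(a-m).round(3))
plan([m[0],m[1],.3],-151.3)
```

```text
meter [0.57814728 0.01028394 0.152     ]
w [array([ 0.5992, -0.0017,  0.152 ]), array([ 0.5763, -0.0143,  0.152 ]), array([0.5799, 0.0358, 0.152 ]), array([0.5567, 0.0231, 0.152 ])]
(402, 375) [0.478 0.044 0.066] [0.072 0.077 0.086]
(490, 240) [ 0.482 -0.013  0.066] [0.097 0.026 0.085]
(402, 375) [0.473 0.048 0.05 ] [0.075 0.083 0.102]
(740, 405) [ 0.461 -0.016  0.2  ] [ 0.115  0.033 -0.049]
(685, 485) [0.458 0.006 0.2  ] [ 0.107  0.054 -0.049]
(605, 450) [0.478 0.007 0.2  ] [ 0.089  0.045 -0.049]
tcp [0.5749 0.0124 0.2996] yaw -151.35 tilt 0.621 q6 2.46 F [ 1.   -0.39 -0.46] gap 1.002 t 11.8
delta [-0.0018 -0.0034 -0.0004] turn -0.05 other 179.95
```

Run:
```python
from h import *
plan([.5778,.0107,.111],-151.3)
```

```text
tcp [0.5749 0.0124 0.2996] yaw -151.35 tilt 0.621 q6 2.46 F [ 1.   -0.39 -0.46] gap 1.002 t 11.8
delta [ 1.000e-04 -3.900e-03  1.886e-01] turn -0.05 other 179.95
```

Request:
move_arm --deltas '[[[0,-0.004,0.03,0],[0,-0.004,0.06,0],[0,-0.004,0.09,0],[0,-0.004,0.11,0],[0,-0.004,0.11,0],[0,-0.004,0.11,0],[0,-0.004,0.11,0]]]'

```text
t: 12.38
tcp_pos: [0.5785, 0.0092, 0.1909]
tool_rot: [-0.247, 0.969, 0.003, 0.005]
force: [0.6, 0.7, -0.1]
finger_gap: 0.996
```

Run:
```python
from h import *
plan([.5778,.0107,.111],-151.3)
snap('wrist','w7'); s=snap('scene','sc7'); 
im=cv2.imread('pics/w7.png').astype(float)/255; cv2.imwrite('pics/w7g.png',(np.clip(im*2.5,0,1)**.6*255).astype(np.uint8))
```

```text
tcp [0.5785 0.0092 0.1909] yaw -151.39 tilt 0.683 q6 2.45 F [ 0.56  0.71 -0.11] gap 0.996 t 12.3833
delta [0.0008 0.0014 0.0799] turn -0.09 other 179.91
```

View pics/w7g.png

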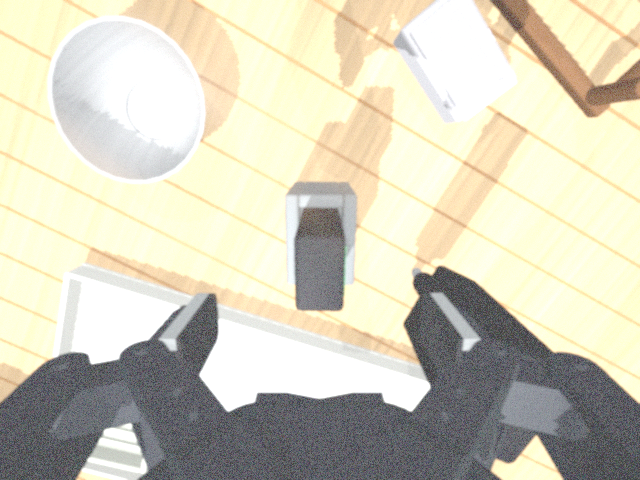

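Run:
```python
from h import *
w=load('w7')
print(atz(w,320,273,.152),[atz(w,*p,.152).round(4) for p in [(297,238),(344,238),(295,309),(343,309)]])
```

```text
[0.57901454 0.00933591 0.152     ] [array([ 0.5992, -0.0022,  0.152 ]), array([ 0.5774, -0.0142,  0.152 ]), array([0.581 , 0.0352, 0.152 ]), array([0.5573, 0.0221, 0.152 ])]
```

Request:
move_arm --deltas '[[[0.001,0.001,0.025,0],[0.001,0.001,0.05,0],[0.001,0.001,0.07,0],[0.001,0.001,0.08,0],[0.001,0.001,0.08,0],[0.001,0.001,0.08,0],[0.001,0.001,0.08,0]]]'

```text
t: 13.07
tcp_pos: [0.5795, 0.0103, 0.1131]
tool_rot: [-0.247, 0.969, 0.002, 0.007]
force: [-0.9, 0.1, 0.4]
finger_gap: 1.002
```

Request:
move_arm --deltas '[[[0,0,0,0],[0,0,0,0],[0,0,0,0],[0,0,0,0],[0,0,0,0],[0,0,0,0],[0,0,0,0],[0,0,0,0],[0,0,0,0]]]' --gripper 0 --squeeze 60

```text
t: 13.82
tcp_pos: [0.5796, 0.0102, 0.1136]
tool_rot: [-0.247, 0.969, 0.002, 0.007]
force: [-1.3, 0.3, 5.2]
finger_gap: 0.315
```

Run:
```python
from h import *
plan([.5778,.0107,.111],-151.3)
```

```text
tcp [0.5796 0.0102 0.1136] yaw -151.35 tilt 0.868 q6 2.45 F [-1.28  0.29  5.2 ] gap 0.315 t 13.8167
delta [0.0014 0.0013 0.0025] turn -0.05 other 179.95
```

Run:
```python
from h import *
p=manip.sense()['tcp_pos']; plan(p+[0,0,.1]); plan(p+[0,0,.2])
```

```text
tcp [0.5796 0.0102 0.1136] yaw -151.35 tilt 0.868 q6 2.45 F [-1.28  0.29  5.2 ] gap 0.315 t 13.8167
delta [-0.0015  0.0001 -0.1   ] turn 0 other 0
tcp [0.5796 0.0102 0.1136] yaw -151.35 tilt 0.868 q6 2.45 F [-1.28  0.29  5.2 ] gap 0.315 t 13.8167
delta [-3.e-03  1.e-04 -2.e-01] turn 0 other 0
```

Request:
move_arm --deltas '[[[0,0,-0.01,0],[0,0,-0.025,0],[-0.001,0,-0.045,0],[-0.001,0,-0.07,0],[-0.0015,0,-0.1,0],[-0.002,0,-0.13,0],[-0.003,0,-0.16,0],[-0.003,0,-0.19,0],[-0.003,0,-0.19,0],[-0.003,0,-0.19,0],[-0.003,0,-0.19,0]]]'

```text
t: 14.73
tcp_pos: [0.5788, 0.0104, 0.3028]
tool_rot: [-0.247, 0.969, 0.003, 0.006]
force: [0.2, -0.1, -1.7]
finger_gap: 0.317
```

Run:
```python
from h import *
plan([.5428,-.2805,.29]); s=snap('side','s8'); s=snap('scene','sc8')
crop('s8',230,60,430,290,3,'s8c')
```

```text
tcp [0.5788 0.0104 0.3028] yaw -151.35 tilt 0.787 q6 2.46 F [ 0.17 -0.15 -1.73] gap 0.317 t 14.7333
delta [ 0.1712 -0.2381  0.01  ] turn 0 other 0
```

View pics/s8c.png

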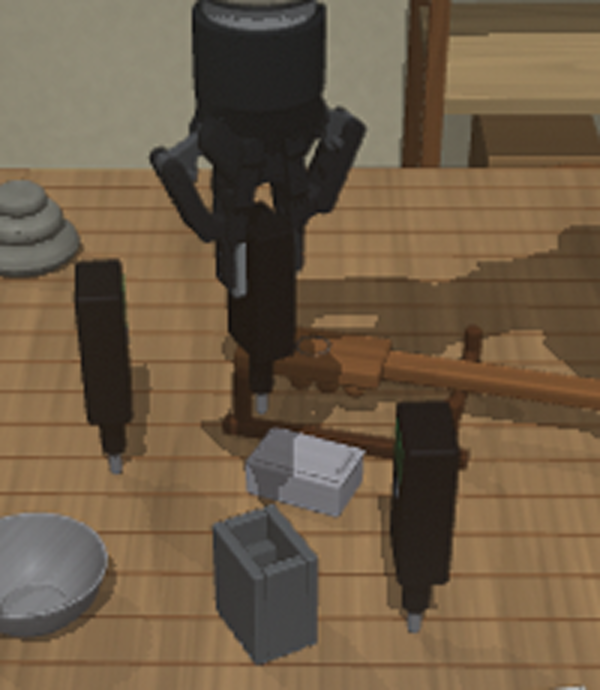

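View pics/sc8.png

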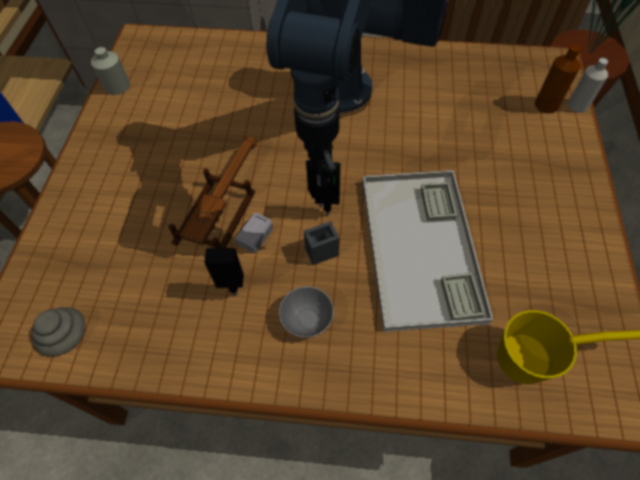

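Request:
move_arm --deltas '[[[0.012,-0.016,0,0],[0.03,-0.042,0,0],[0.05,-0.07,0,0],[0.07,-0.097,0,0],[0.09,-0.125,0,0],[0.11,-0.153,0,0],[0.13,-0.181,0,0],[0.15,-0.209,0,0],[0.165,-0.23,0,0],[0.171,-0.238,0,0],[0.171,-0.238,0,0],[0.171,-0.238,0,0],[0.171,-0.238,0,0],[0.171,-0.238,0,0]]]'

```text
t: 16.0
tcp_pos: [0.5426, -0.2785, 0.2985]
tool_rot: [-0.248, 0.969, 0.004, 0.005]
force: [0.3, 0.6, -1.6]
finger_gap: 0.318
```

Run:
```python
from h import *
plan([.5428,-.2805,.19])
```

```text
tcp [ 0.5426 -0.2785  0.2985] yaw -151.24 tilt 0.727 q6 1.97 F [ 0.35  0.57 -1.61] gap 0.318 t 16.0
delta [ 0.0021 -0.0024  0.1085] turn 0 other 0
```

Request:
move_arm --deltas '[[[0.002,-0.002,0.02,0],[0.002,-0.002,0.05,0],[0.002,-0.002,0.08,0],[0.002,-0.002,0.1,0],[0.002,-0.002,0.11,0],[0.002,-0.002,0.11,0],[0.002,-0.002,0.11,0],[0.002,-0.002,0.11,0]]]'

```text
t: 16.67
tcp_pos: [0.5439, -0.2804, 0.1902]
tool_rot: [-0.249, 0.969, 0.002, 0.006]
force: [0.1, -0.8, -0.6]
finger_gap: 0.321
```

Run:
```python
from h import *
plan([.5428,-.2805,.17]); snap('side','s9');snap('scene','sc9'); snap('wrist','w9')
crop('s9',280,110,380,210,7,'s9c');crop('sc9',170,150,270,250,6,'sc9c')
s=load('sc9');d=load('s9');st=manip.sense()['tcp_pos'];tip=st+[-.0005,0,-.1056]
ring=[.5428,-.2805,.063]
for n,c,o,k in(('scene',s,(170,150),6),('side',d,(280,110),7)):
    for p in (tip,ring): print(n,(proj(c,p)-o)*k)
```

```text
tcp [ 0.5439 -0.2804  0.1902] yaw -151.2 tilt 0.76 q6 1.97 F [ 0.13 -0.76 -0.63] gap 0.321 t 16.6667
delta [0.0013 0.0004 0.0202] turn 0 other 0
scene [181.88394415 371.21491576]
scene [194.66974941 401.00379691]
side [373.45660938 406.01715329]
side [373.66315283 455.7954926 ]
```

View pics/s9c.png

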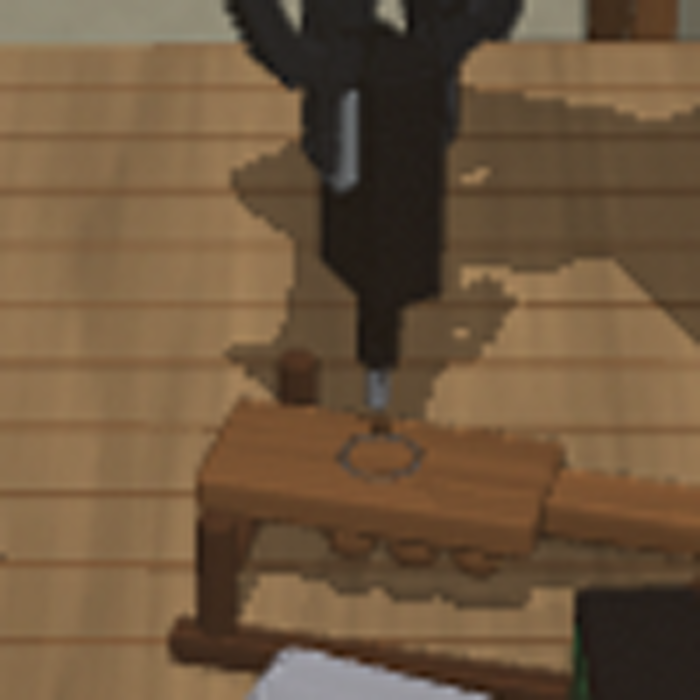

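View pics/sc9c.png

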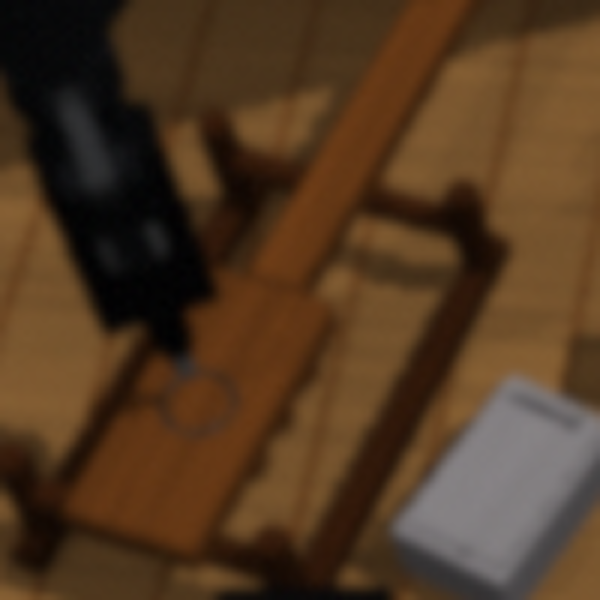

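View pics/w9.png

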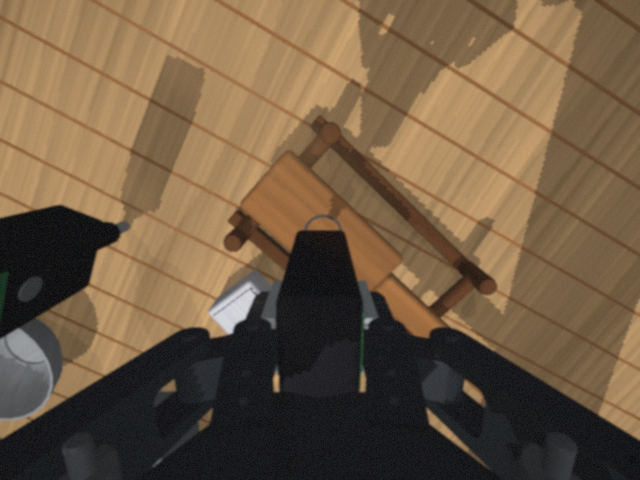

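Request:
move_arm --deltas '[[[0.001,0,0.006,0],[0.001,0,0.012,0],[0.001,0,0.017,0],[0.001,0,0.021,0],[0.001,0,0.024,0],[0.001,0,0.024,0],[0.001,0,0.024,0],[0.001,0,0.024,0]]]'

```text
t: 17.48
tcp_pos: [0.5427, -0.2808, 0.1663]
tool_rot: [-0.248, 0.969, 0.003, 0.006]
force: [-0.8, -0.3, 0.5]
finger_gap: 0.319
```

Run:
```python
from h import *
plan([.5428,-.2805,.1606]); print(manip.sense()['ft_torque'])
```

```text
tcp [ 0.5427 -0.2808  0.1663] yaw -151.23 tilt 0.74 q6 1.97 F [-0.82 -0.34  0.47] gap 0.319 t 17.4833
delta [-0.0001  0.0002  0.0057] turn 0 other 0
[ 0.04919927  0.24008656 -0.06199523]
```

Request:
move_arm --deltas '[[[0,0,0.002,0],[0,0,0.004,0],[0,0,0.0055,0],[0,0,0.0055,0],[0,0,0.0055,0],[0,0,0.0055,0]]]'

```text
t: 17.98
tcp_pos: [0.5429, -0.2809, 0.161]
tool_rot: [-0.248, 0.969, 0.002, 0.006]
force: [-0.7, 0.3, 1.3]
finger_gap: 0.319
```

Run:
```python
from h import *
plan([.5428,-.2805,.1606]); snap('side','s10');snap('scene','sc10')
crop('s10',280,110,380,210,7,'s10c');crop('sc10',170,150,270,250,6,'sc10c')
print([manip.sense()['force'].round(2)])
```

```text
tcp [ 0.5429 -0.2809  0.161 ] yaw -151.23 tilt 0.746 q6 1.97 F [-0.75  0.27  1.3 ] gap 0.319 t 17.9833
delta [-0.0001  0.0004  0.0004] turn 0 other 0
[array([0.03, 1.12, 1.5 ])]
```

View pics/s10c.png

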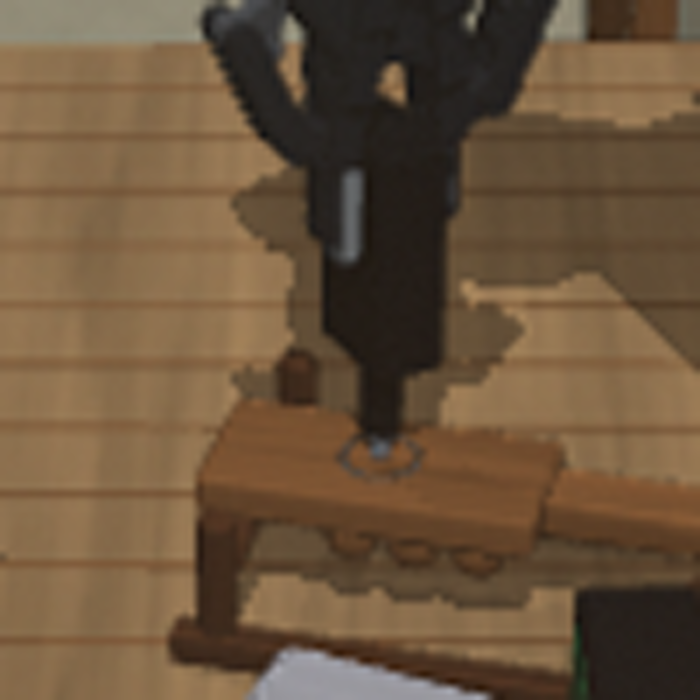

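View pics/sc10c.png

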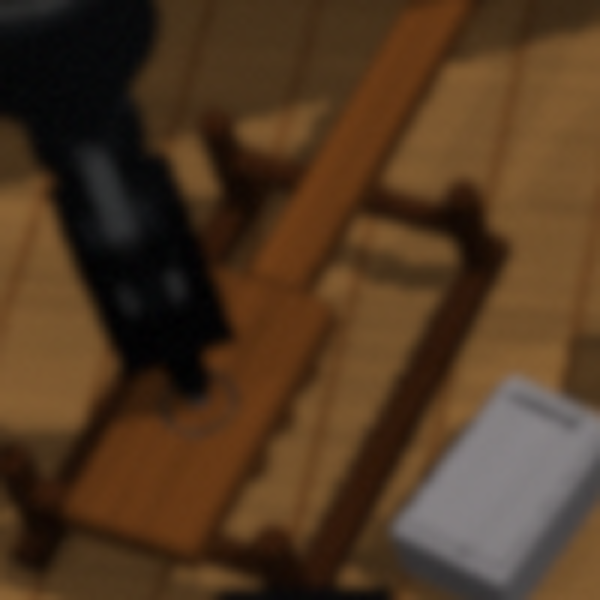

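Run:
```python
from h import *
print(manip.sense()['force'],manip.sign_off())
```

```text
the job is handed in; nothing more can be done
[0.03481503 1.11952858 1.49682029] None
```

I laid the scrubber across both rails, along the stand, knobs down with its head over the far rail, and let go. I then took the smallest of the three meter-like things, the one in the dock, and pressed its tip into the ring. The job was handed in at about 18 s with the arm still holding the meter there.

- **Tip in the ring:** in the last side picture the tip sits at the ring's centre. The scene picture agrees, though the neck partly hides the tip there.
- **Push:** about 11–12 mm of the tip's 20 mm was still showing, so it is pushed in about 8 mm. The TCP height gives 7.6 mm.
- **Force:** the vertical force rose by about 3 N from free carrying to pressed. The reading is noisy by about ±1 N. That fits the expected 2.75 N.
- **Upright:** the tool was tilted 0.75°.
- **Scrubber:** the ring was at the same place in the side picture before and after pressing. The gripper was well clear of the scrubber.
- **Other things:** in the pictures taken along the way I saw no sign that the bowl, tin or soap dishes had moved. I did not measure them again at the end.
- **Disagreement:** the side camera put the ring's x position about 4 mm off the other two cameras. I used roughly the mean, then checked the tip directly against the ring in the picture.

No check failed, and the hand-in reports no verdict.

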